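Sweep the binder clips off the desk into the open drawer

TASK

Put the three black binder clips away: with the fingertips, sweep them across the desk top and over its front edge, so that all three drop into the open drawer below. Only push them along the desk at an easy pace, do not pick up, carry or flick them, let none fall to the floor, and leave the rubber stamp, tea tumbler, stapler and computer mouse where they stand.

Things in the scene. Friction and masses are not known exactly. Their poses are not given: they have to be found in the camera images.
- clip_a: one of three alike: black steel binder clip, about 20 g, lying on a face at any yaw. Wedge-shaped body 41 mm along own y, 27 mm along own x: 20 mm high at the spine (x = -14 mm), 8 mm at the jaws (x = +15 mm). Two steel wire loops 17 mm wide stick out past the spine to x = -27 mm, one flat on the desk (3 mm thick), one up to 32 mm high. Origin: on the desk under mid body, z up.
- clip_b: one of three alike: black steel binder clip, about 20 g, lying on a face at any yaw. Wedge-shaped body 41 mm along own y, 27 mm along own x: 20 mm high at the spine (x = -14 mm), 8 mm at the jaws (x = +15 mm). Two steel wire loops 17 mm wide stick out past the spine to x = -27 mm, one flat on the desk (3 mm thick), one up to 32 mm high. Origin: on the desk under mid body, z up.
- clip_c: one of three alike: black steel binder clip, about 20 g, lying on a face at any yaw. Wedge-shaped body 41 mm along own y, 27 mm along own x: 20 mm high at the spine (x = -14 mm), 8 mm at the jaws (x = +15 mm). Two steel wire loops 17 mm wide stick out past the spine to x = -27 mm, one flat on the desk (3 mm thick), one up to 32 mm high. Origin: on the desk under mid body, z up.
- clip_a_mid (a point): the middle of clip_a's bulk, handles included: 5 mm towards the spine from clip_a's origin and 10 mm above its underside
- clip_b_mid (a point): the middle of clip_b's bulk, handles included: 5 mm towards the spine from clip_b's origin and 10 mm above its underside
- clip_c_mid (a point): the middle of clip_c's bulk, handles included: 5 mm towards the spine from clip_c's origin and 10 mm above its underside
- desk_edge (a point): a point on the front edge of the desk top (the edge away from the robot). The edge is straight and runs parallel to world y through this point, at the height of the flat, rimless desk top (z = 0, 30 mm thick). It does not move.
- drawer: wooden drawer, open under the front edge and sticking out 140 to 230 mm beyond it, all below the desk top; its place along the edge varies. Origin: on its inner floor (128 mm below the desk top), midway between the sides, at the front board's inner face; x = world +x (out of the desk), y left, z up. Inside: y -200 to +200 mm, x -430 to 0 mm, side walls 66 mm high. No need to touch it.
- stamp: wooden rubber stamp with a round foot 36 mm across and a turned knob handle, 62 mm high, standing upright in the same row as the clips. 60 g. Origin: centre of its underside, z up. To be left alone.
- tumbler: amber glass tea tumbler, 74 mm across the rim, 95 mm high, standing upright at one side. Origin: centre of its underside, z up. To be left alone.
- stapler: grey and black office stapler, 135 mm long along its own x, 36 mm wide, about 55 mm high, on the side opposite the tumbler. Origin: centre of its underside, z up. To be left alone.
- mouse: black computer mouse, 105 mm long along its own x, 60 mm wide, 34 mm high, farther to the robot's right. Origin: centre of its underside, z up. To be left alone.
There are look-alikes about, which are no part of the job. What is shaped like the clip_a but turquoise or yellow is not meant.

How it is judged:
By the outcome, as a careful person would: the job done as asked, in the order asked, and still so for the second after the job is handed in, with the robot touching nothing.
It also fails if it takes over 64 s, if anything falls off the work surface, if the arm or the gripper's body presses on something with over 40 N, if the wrist force passes 120 N, or if a joint passes its speed limit or range.

ROBOT

A 7-joint arm with a two-finger parallel gripper is mounted at the origin on the work surface. World frame = base frame: x ahead of the robot, y to its left, z up, the work surface at z = 0. Lengths are in m, angles in rad, forces in N, time in s.
With the tool pointing down it reaches from about 0.4 to 0.85 m from the base axis. Payload 6.9 kg.
Tool frame: the origin (TCP) lies midway between the tips of the shut fingers; the grasp point (between the pads) lies 19 mm behind it; y points along the fingers, x is the direction in which the jaws open and shut, and the axes are right-handed (so a half turn about y gives the same grasp; the last joint's range is limited). The gripper opens to 85 mm and grips with 20 to 120 N. Pads are 22 mm wide; open, the fingers measure 114 mm over their backs; the gripper's body (76 mm by 85 mm) begins 54 mm behind the grasp point. The pads swing forward as they close: fully open they stand 13 mm farther back than shut.
Start: joints at [-1.093, 0.507, -0.238, 1.5, 0.126, 1.149, -0.155], TCP at [0.227, 0.582, 0.231] pointing down, gripper open.
Joint ranges: [-3.08, 3.08], [-0.24, 2.05], [-1.43, 1.35], [0, 2.5], [-1.52, 4.66], [0.17, 1.96], [-2.89, 2.89]. Speed limits (rad/s): [2.39, 2.39, 3.14, 3.14, 3.14, 3.14, 3.14].

INTERFACE

Orientations are given as a unit quaternion [w, x, y, z].
In Python, from bench import manip gives the robot as it stands.
- The arm moves only by the tool play_rows, never from a script. Its argument "commands" is a list of rows, each an object with "offset": the shift along the tool's x, y, z in mm, a list of three; "twist": the turn, a rotation vector about the tool's x, y, z in degrees, a list of three; "claw": the finger opening in mm, from 0 to 85.4. A call has 1 to 20 rows; each row shifts and turns the pose as measured when the row begins, along the tool's axes as they then stand; what a row does not reach is not made up. A row lasts 1/8 s, in which the tool goes at most 62.5 mm and 10.7 degrees, less where a joint would pass 70% of its speed; a pose out of reach is approached as far as the arm can. A call with a gripper value outside its range is refused whole. The fingers move at their own pace and stop on an object; "force" is the grip in N (left out, the last holds). Time passes only in rows, so rows that do not move let the fingers close. It gives the time, the measured TCP pose, the force and the opening at its end, in the units of the state.
- manip.get_obs(): the state, without advancing time (a new reading comes with each control period).
- manip.get_image(name): name is "scene" or "top" or "wrist"; returns a dict with "img" (384x512x3 uint8, red, green, blue), "intrinsics" (3x3 intrinsics, pixels), "rvec" (rotation vector, rad) and "tvec" (3), from world to camera coordinates, as OpenCV has them. Camera axes: x right, y down, z forward; pixel columns grow to the right and rows downward; lengths in m; the calibration is good to about 2 mm. A picture is of the moment at which its call begins. There is no depth.
- manip.sign_off(): hands the job in, once; it reports no verdict.
The state is a dict: "t": time; "joints": joint angles; "qvel": joint speeds; "tau": joint torques, N m; "position": TCP position; "ee_rot": TCP orientation; "wrist_force": force on the tool from outside, world axes, zero at the start; "wrist_torque": the same for the moment, N m; "opening": opening from 0.0 (shut) to 1.0 (fully open).
Only numpy, scipy, OpenCV 4.12 (cv2) and the standard library are available. Lean on these libraries where they do the work, as an engineer would, in place of code of your own. Each camera call takes 0.05 s, during which the arm holds its last target.

## Working session

There is one attempt and no reset: what is moved stays moved. The work goes in short steps, Python scripts to look and compute and a tool call to move; the robot and the scene stay as the last step left them, time stands still between calls to the robot, and variables do not carry over. Pictures are saved under pics/ and viewed, and the job is handed in when it is done.

Besides the shell and the picture viewer there is one more tool, called after "Call:" as name(argument=value, ...), one argument or row to a line, values as JSON. play_rows: Moves the arm, as the interface text tells. Its arguments: {"type":"object","properties":{"commands":{"type":"array"},"force":{"type":"number"}},"required":["commands"]}

```bash
mkdir -p pics; cat > h.py <<'E'
import cv2,numpy as np
from bench import manip
def cam(n,f=None):
    d=manip.get_image(n)
    if f: cv2.imwrite(f,cv2.cvtColor(d['img'],cv2.COLOR_RGB2BGR))
    np.savez('cam_'+n,**{k:d[k] for k in d}); return d
def w(d,u,v,z=0):
    R=cv2.Rodrigues(np.array(d['rvec'],float))[0];t=np.array(d['tvec'],float).ravel()
    p=cv2.undistortPoints(np.array([[[u,v]]],float),np.array(d['intrinsics'],float),None).ravel()
    r=R.T@np.array([p[0],p[1],1]);c=-R.T@t
    return c+r*(z-c[2])/r[2]
E
python3 - <<'E'
from h import *
for n in('scene','top','wrist'):
    d=cam(n,f'pics/{n}0.png'); print(n,w(d,256,192))
o=manip.get_obs();print(o)
E
```

```text
scene [ 0.45957842 -0.0506882   0.        ]
top [ 0.42682798 -0.0709445   0.        ]
wrist [0.25976058 0.56794023 0.        ]
{'t': 0.15, 'joints': array([-1.09349251,  0.50815922, -0.237536  ,  1.50087485,  0.12569272,
        1.14891117, -0.15478557]), 'qvel': array([ 0.00072114, -0.00242558, -0.00086282, -0.00277792, -0.0003785 ,
       -0.00061855,  0.00100665]), 'tau': array([-4.20434473e-03, -6.21012568e+01, -2.19025947e+00, -2.49841726e+01,
        1.26258048e-02,  9.00560757e-03,  2.17632027e-05]), 'position': array([0.22698769, 0.58192503, 0.23063001]), 'ee_rot': array([-0.58352216,  0.5840769 ,  0.39857513, -0.39936692]), 'wrist_force': array([ 0.34732177, -0.38592606,  0.11383713]), 'wrist_torque': array([-0.03704601,  0.03004962,  0.01492842]), 'opening': 1.000683480677769}
```

View pics/scene0.png

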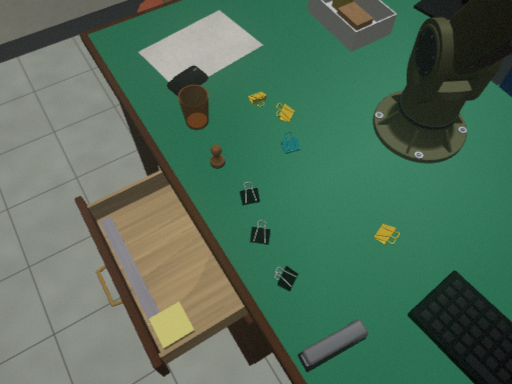

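View pics/top0.png

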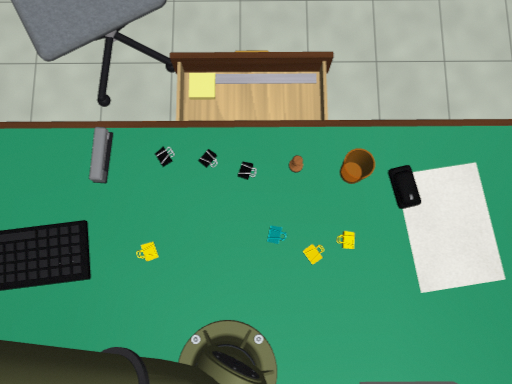

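```bash
python3 - <<'E'
from h import *
d=dict(np.load('cam_top.npz'))
for n,u,v,z in [('cl1',164,156,.01),('cl2',208,158,.01),('cl3',246,171,.01),('stamp',297,166,0),('tum',351,172,0),('staplerTop',100,128,.03),('staplerBot',97,182,.03),('stR',111,155,.03),('edgeL',60,124,0),('edgeL2',60,128,0),('edgeR',400,123,0),('edgeR',400,127,0),('drL',183,100,-.062),('drR',323,100,-.062),('drL',187,118,-.128),('front',250,71,-.062),('mouse',404,187,0.02)]:
    print(n,w(d,u,v,z).round(3))
im=cv2.cvtColor(d['img'],cv2.COLOR_RGB2BGR)
cv2.imwrite('pics/topz.png',cv2.resize(im[40:200,80:340],None,fx=3,fy=3,interpolation=cv2.INTER_CUBIC))
d=dict(np.load('cam_scene.npz'))
im=cv2.cvtColor(d['img'],cv2.COLOR_RGB2BGR)
cv2.imwrite('pics/scz.png',cv2.resize(im[130:330,190:390],None,fx=3,fy=3,interpolation=cv2.INTER_CUBIC))
E
```

```text
cl1 [0.52  0.163 0.01 ]
cl2 [0.514 0.051 0.01 ]
cl3 [ 0.479 -0.046  0.01 ]
stamp [ 0.494 -0.176  0.   ]
tum [ 0.477 -0.313  0.   ]
staplerTop [0.588 0.323 0.03 ]
staplerBot [0.449 0.322 0.03 ]
stR [0.518 0.291 0.03 ]
edgeL [0.61  0.438 0.   ]
edgeL2 [0.599 0.437 0.   ]
edgeR [ 0.607 -0.446  0.   ]
edgeR [ 0.596 -0.446  0.   ]
drL [ 0.699  0.13  -0.062]
drR [ 0.697 -0.258 -0.062]
drL [ 0.671  0.128 -0.128]
front [ 0.784 -0.056 -0.062]
mouse [ 0.434 -0.439  0.02 ]
```

View pics/topz.png

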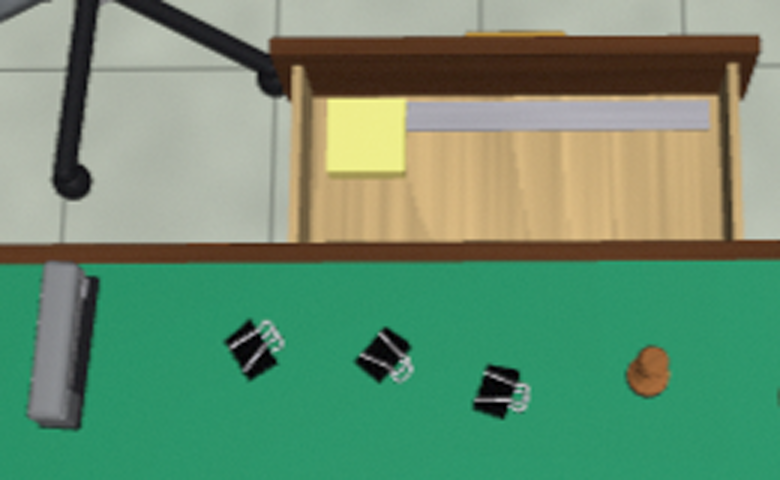

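View pics/scz.png

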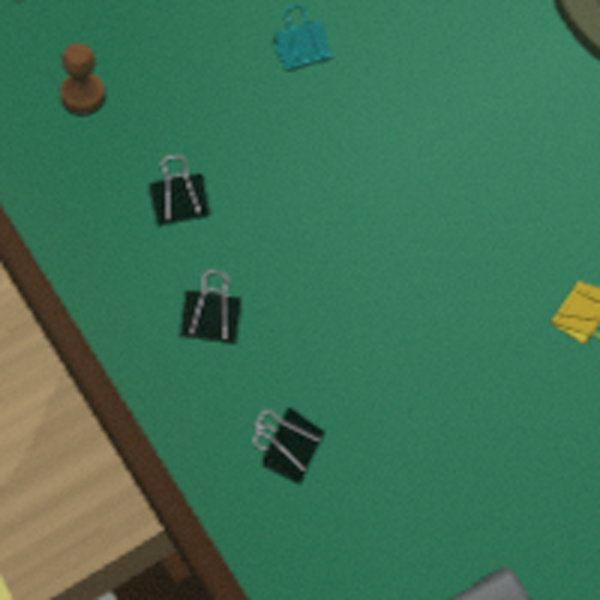

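```bash
cat >> h.py <<'E'
from scipy.spatial.transform import Rotation as Ro
def R():
    q=manip.get_obs()['ee_rot']; return Ro.from_quat([q[1],q[2],q[3],q[0]])
def rv(yaw):
    "rot vec (deg, tool) to have tool y down, tool x at yaw deg in world"
    x=np.array([np.cos(np.radians(yaw)),np.sin(np.radians(yaw)),0]);y=np.array([0,0,-1.])
    T=Ro.from_matrix(np.c_[x,y,np.cross(x,y)])
    return (R().inv()*T).as_rotvec(degrees=True).round(1)
def off(p):
    o=manip.get_obs(); return (R().inv().apply(np.array(p)-o['position'])*1000).round(0)
E
python3 - <<'E'
from h import *
print(R().as_matrix().round(3)); print(rv(90),rv(-90)); print(off([.43,.05,.2]))
print(manip.get_obs()['joints'][6])
d=dict(np.load('cam_top.npz'))
print(w(d,250,72,-.128),w(d,82,72,-.0))
E
```

```text
[[ 0.363 -0.    -0.932]
 [ 0.932 -0.001  0.363]
 [-0.001 -1.    -0.   ]]
[ -0.  -21.3  -0.1] [ 1.000e-01  1.587e+02 -0.000e+00]
[-422.   31. -382.]
-0.15478557255707345
[ 0.81249437 -0.05550635 -0.128     ] [0.75444831 0.3900841  0.        ]
```

Call:
play_rows(
  commands=[
    {"offset": [0,0,0],"twist": [0,-8,0],"claw": 12},
    {"offset": [0,0,0],"twist": [0,-8,0],"claw": 12},
    {"offset": [0,0,0],"twist": [0,-6,0],"claw": 12},
    {"offset": [0,0,0],"twist": [0,0,0],"claw": 12},
  ],
)

```text
t: 0.65
position: [0.2267, 0.5811, 0.2291]
ee_rot: [0.494, -0.495, -0.504, 0.507]
wrist_force: [0.4, 0.8, 0.1]
opening: 0.153
```

```bash
python3 - <<'E'
from h import *
o=manip.get_obs();print(o['t'],o['position'],o['opening'],rv(90),off([.44,.05,.12]))
E
```

```text
0.65 [0.22670651 0.58109735 0.22913026] 0.15268745841360495 [-0.1  1.3 -0.2] [-535.  111. -201.]
```

Call:
play_rows(
  commands=[
    {"offset": [-38,2,-15],"twist": [0,0,0],"claw": 12},
    {"offset": [-38,2,-15],"twist": [0,0,0],"claw": 12},
    {"offset": [-38,2,-15],"twist": [0,0,0],"claw": 12},
    {"offset": [-38,2,-15],"twist": [0,0,0],"claw": 12},
    {"offset": [-38,2,-15],"twist": [0,0,0],"claw": 12},
    {"offset": [-38,2,-15],"twist": [0,0,0],"claw": 12},
    {"offset": [-38,2,-15],"twist": [0,0,0],"claw": 12},
    {"offset": [-38,2,-15],"twist": [0,0,0],"claw": 12},
    {"offset": [-38,2,-14],"twist": [0,0,0],"claw": 12},
    {"offset": [-38,2,-14],"twist": [0,0,0],"claw": 12},
    {"offset": [-38,2,-14],"twist": [0,0,0],"claw": 12},
    {"offset": [-38,2,-14],"twist": [0,0,0],"claw": 12},
    {"offset": [-38,2,-14],"twist": [0,0,0],"claw": 12},
    {"offset": [-38,2,-14],"twist": [0,0,0],"claw": 12},
    {"offset": [0,0,0],"twist": [0,0,0],"claw": 12},
  ],
)

```text
t: 2.52
position: [0.4386, 0.0331, 0.201]
ee_rot: [-0.505, 0.506, 0.494, -0.495]
wrist_force: [0.9, 0.5, -0.6]
opening: 0.141
```

```bash
python3 - <<'E'
from h import *
o=manip.get_obs();print(o['t'],o['position'],o['opening'],rv(90),off([.44,.05,.05]))
cam('wrist','pics/w1.png')
E
```

```text
2.525 [0.43862122 0.03312365 0.20100405] 0.14134327781647718 [ 0.  -1.3 -0.1] [ 17. 151.  -1.]
```

View pics/w1.png

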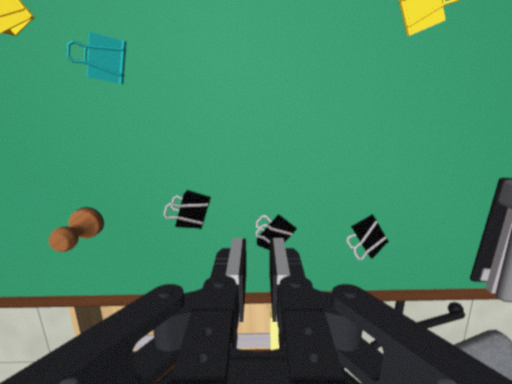

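```bash
python3 - <<'E'
from h import *
d=dict(np.load('cam_wrist.npz'))
for n,u,v,z in [('c3',194,210,.01),('c2',277,233,.01),('c1',371,236,.01),('c1 loop',354,250,.01),('stamp',88,222,0),('edge',100,304,0),('edge',400,302,0),('drawR',98,340,-.062),('c2loop',261,224,.01),('c3loop',169,208,.01)]: print(n,w(d,u,v,z).round(3))
E
```

```text
c3 [ 0.483 -0.04   0.01 ]
c2 [0.514 0.055 0.01 ]
c1 [0.52  0.166 0.01 ]
c1 loop [0.538 0.148 0.01 ]
stamp [ 0.499 -0.171  0.   ]
edge [ 0.615 -0.177  0.   ]
edge [ 0.62   0.217 -0.   ]
drawR [ 0.729 -0.231 -0.062]
c2loop [0.502 0.036 0.01 ]
c3loop [ 0.48  -0.069  0.01 ]
```

Call:
play_rows(
  commands=[
    {"offset": [4,30,0],"twist": [0,0,0],"claw": 12},
    {"offset": [4,30,0],"twist": [0,0,0],"claw": 12},
    {"offset": [4,30,0],"twist": [0,0,0],"claw": 12},
    {"offset": [3,30,0],"twist": [0,0,0],"claw": 12},
    {"offset": [2,30,0],"twist": [0,0,0],"claw": 12},
    {"offset": [0,20,0],"twist": [0,0,0],"claw": 12},
    {"offset": [0,0,0],"twist": [0,0,0],"claw": 12},
  ],
)

```text
t: 3.45
position: [0.4386, 0.0627, 0.0281]
ee_rot: [0.505, -0.505, -0.497, 0.493]
wrist_force: [-0.5, -0.1, -0.2]
opening: 0.14
```

```bash
python3 - <<'E'
from h import *
o=manip.get_obs();print(o['t'],o['position'],o['opening'],rv(90),off([.44,.05,.005]))
cam('wrist','pics/w2.png')
E
```

```text
3.45 [0.43857075 0.06266197 0.02808993] 0.140439982270843 [ 0.2 -1.1  0.3] [-13.  23.  -2.]
```

View pics/w2.png

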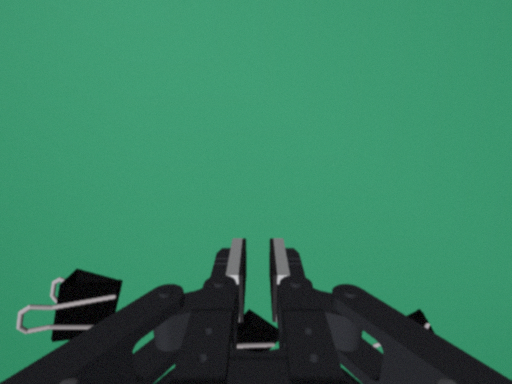

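Call:
play_rows(
  commands=[
    {"offset": [-6,12,0],"twist": [0,0,0],"claw": 12},
    {"offset": [-4,10,0],"twist": [0,0,0],"claw": 12},
    {"offset": [0,0,0],"twist": [0,0,0],"claw": 12},
    {"offset": [0,0,-12],"twist": [0,0,0],"claw": 12},
    {"offset": [0,0,-12],"twist": [0,0,0],"claw": 12},
    {"offset": [0,0,-10],"twist": [0,0,0],"claw": 12},
    {"offset": [0,0,0],"twist": [0,0,0],"claw": 12},
  ],
)

```text
t: 4.38
position: [0.4783, 0.0519, 0.0082]
ee_rot: [-0.504, 0.507, 0.499, -0.49]
wrist_force: [-0.2, 0.0, 0.5]
opening: 0.138
```

```bash
python3 - <<'E'
from h import *
o=manip.get_obs();print(o['t'],o['position'],o['wrist_force'],rv(90),off([.44,.05,.005]))
cam('scene','pics/s2.png')
E
```

```text
4.375 [0.4782645  0.05193646 0.00822696] [-0.20255742  0.01911898  0.47791858] [ 0.7 -1.2  0.4] [-3.  3. 38.]
```

View pics/s2.png

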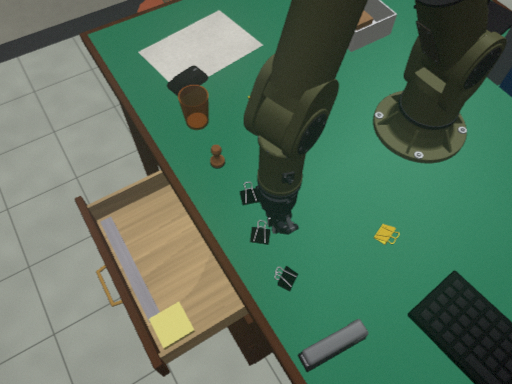

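Call:
play_rows(
  commands=[
    {"offset": [0,3,-6],"twist": [0,0,0],"claw": 12},
    {"offset": [0,0,-9],"twist": [0,0,0],"claw": 12},
    {"offset": [0,0,-9],"twist": [0,0,0],"claw": 12},
    {"offset": [0,0,-9],"twist": [0,0,0],"claw": 12},
    {"offset": [0,0,-9],"twist": [0,0,0],"claw": 12},
    {"offset": [0,0,-9],"twist": [0,0,0],"claw": 12},
    {"offset": [0,0,0],"twist": [0,0,0],"claw": 12},
  ],
)

```text
t: 5.3
position: [0.5318, 0.0508, 0.0054]
ee_rot: [-0.504, 0.506, 0.499, -0.491]
wrist_force: [-0.6, 0.4, 0.5]
opening: 0.145
```

```bash
python3 - <<'E'
from h import *
o=manip.get_obs();print(o['t'],o['position'],o['wrist_force'],rv(90),off([.44,.05,.005]))
d=cam('scene')
im=cv2.cvtColor(d['img'],cv2.COLOR_RGB2BGR)
cv2.imwrite('pics/s3.png',cv2.resize(im[130:330,150:350],None,fx=3,fy=3,interpolation=cv2.INTER_CUBIC))
E
```

```text
5.3 [0.53183494 0.05083747 0.00535133] [-0.5512191   0.43167444  0.48409454] [ 0.6 -1.2  0.3] [-3. -1. 92.]
```

View pics/s3.png

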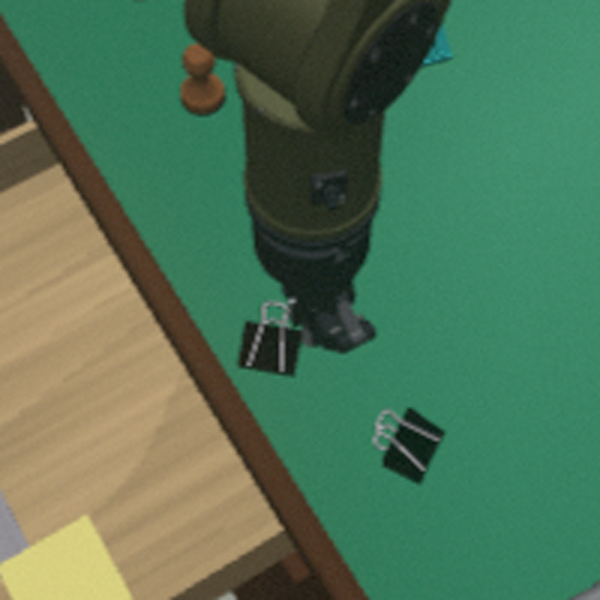

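Call:
play_rows(
  commands=[
    {"offset": [0,0,-6],"twist": [0,0,0],"claw": 12},
    {"offset": [0,0,-9],"twist": [0,0,0],"claw": 12},
    {"offset": [0,0,-9],"twist": [0,0,0],"claw": 12},
    {"offset": [0,0,-8],"twist": [0,0,0],"claw": 12},
    {"offset": [0,0,-6],"twist": [0,0,0],"claw": 12},
    {"offset": [0,0,-6],"twist": [0,0,0],"claw": 12},
    {"offset": [0,0,-6],"twist": [0,0,0],"claw": 12},
    {"offset": [0,0,0],"twist": [0,0,0],"claw": 12},
  ],
)

```text
t: 6.35
position: [0.5842, 0.0497, 0.0056]
ee_rot: [-0.504, 0.506, 0.498, -0.491]
wrist_force: [-0.2, -0.1, -0.8]
opening: 0.142
```

```bash
python3 - <<'E'
from h import *
o=manip.get_obs();print(o['t'],o['position'],o['wrist_force'],rv(90),off([.44,.05,.005]))
d=cam('scene')
im=cv2.cvtColor(d['img'],cv2.COLOR_RGB2BGR)
cv2.imwrite('pics/s4.png',cv2.resize(im[130:330,150:350],None,fx=3,fy=3,interpolation=cv2.INTER_CUBIC))
E
```

```text
6.35 [0.58424383 0.049682   0.00563156] [-0.22630308 -0.1164229  -0.76293031] [ 0.5 -1.2  0.3] [ -3.  -1. 144.]
```

View pics/s4.png

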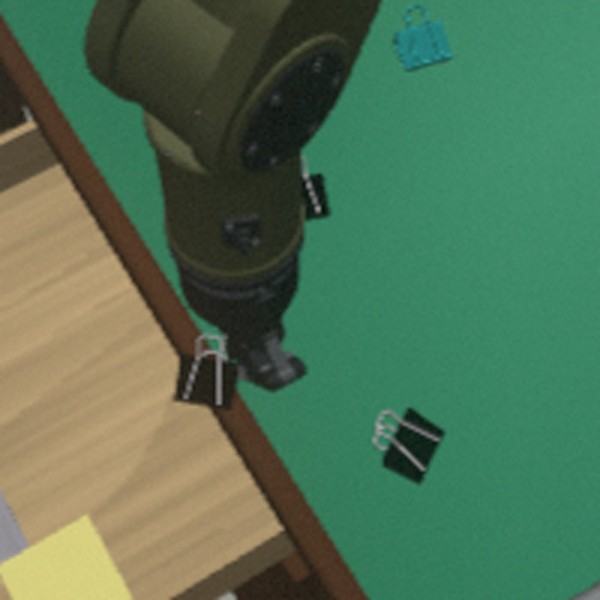

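Call:
play_rows(
  commands=[
    {"offset": [0,0,-6],"twist": [0,0,0],"claw": 12},
    {"offset": [0,0,-6],"twist": [0,0,0],"claw": 12},
    {"offset": [0,0,-6],"twist": [0,0,0],"claw": 12},
    {"offset": [0,0,-6],"twist": [0,0,0],"claw": 12},
    {"offset": [0,0,-6],"twist": [0,0,0],"claw": 12},
    {"offset": [0,0,-6],"twist": [0,0,0],"claw": 12},
    {"offset": [0,0,0],"twist": [0,0,0],"claw": 12},
    {"offset": [0,0,0],"twist": [0,0,0],"claw": 12},
  ],
)

```text
t: 7.4
position: [0.6222, 0.0489, 0.0058]
ee_rot: [-0.505, 0.506, 0.498, -0.491]
wrist_force: [-0.7, -0.4, -0.7]
opening: 0.136
```

```bash
python3 - <<'E'
from h import *
o=manip.get_obs();print(o['t'],o['position'],o['wrist_force'],rv(90),off([.42,-.045,.06]))
d=cam('scene')
im=cv2.cvtColor(d['img'],cv2.COLOR_RGB2BGR)
cv2.imwrite('pics/s5.png',cv2.resize(im[130:380,70:350],None,fx=2.4,fy=2.4,interpolation=cv2.INTER_CUBIC))
E
```

```text
7.4 [0.62215586 0.04887546 0.00577029] [-0.70230213 -0.39076702 -0.65428083] [ 0.5 -1.2  0.3] [-98. -56. 200.]
```

View pics/s5.png

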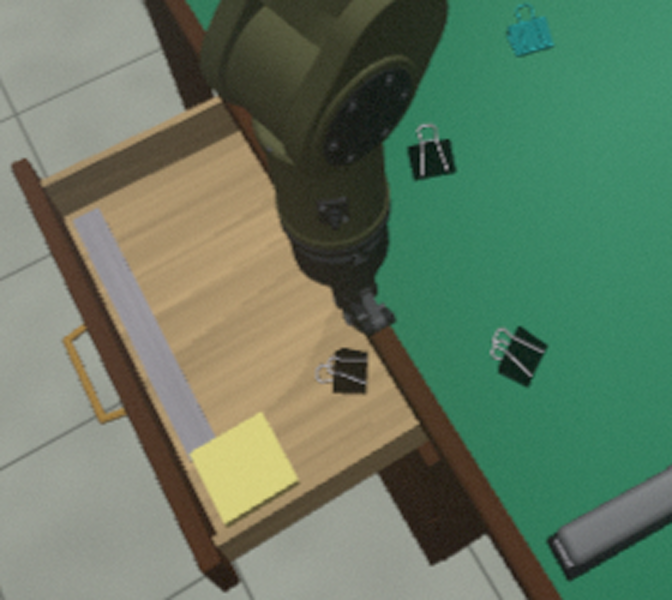

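Call:
play_rows(
  commands=[
    {"offset": [0,-30,0],"twist": [0,0,0],"claw": 12},
    {"offset": [0,-30,0],"twist": [0,0,0],"claw": 12},
    {"offset": [-8,-15,20],"twist": [0,0,0],"claw": 12},
    {"offset": [-15,0,30],"twist": [0,0,0],"claw": 12},
    {"offset": [-15,0,30],"twist": [0,0,0],"claw": 12},
    {"offset": [-15,0,30],"twist": [0,0,0],"claw": 12},
    {"offset": [-15,0,30],"twist": [0,0,0],"claw": 12},
    {"offset": [-15,0,30],"twist": [0,0,0],"claw": 12},
    {"offset": [-10,0,20],"twist": [0,0,0],"claw": 12},
    {"offset": [0,0,0],"twist": [0,0,0],"claw": 12},
    {"offset": [0,0,0],"twist": [0,0,0],"claw": 12},
  ],
)

```text
t: 8.82
position: [0.4227, -0.0424, 0.0819]
ee_rot: [-0.504, 0.506, 0.499, -0.491]
wrist_force: [0.0, -0.4, 0.2]
opening: 0.144
```

```bash
python3 - <<'E'
from h import *
o=manip.get_obs();print(o['t'],o['position'],o['wrist_force'],rv(90),off([.43,-.048,.005]))
E
```

```text
8.825 [ 0.42268919 -0.04238448  0.08194108] [ 0.02659142 -0.38432935  0.16532292] [ 0.5 -1.1  0.3] [-6. 77. -7.]
```

Call:
play_rows(
  commands=[
    {"offset": [-4,25,0],"twist": [0,0,0],"claw": 12},
    {"offset": [-2,25,0],"twist": [0,0,0],"claw": 12},
    {"offset": [0,15,0],"twist": [0,0,0],"claw": 12},
    {"offset": [0,0,0],"twist": [0,0,0],"claw": 12},
    {"offset": [0,3,0],"twist": [0,0,0],"claw": 12},
  ],
)

```text
t: 9.45
position: [0.4304, -0.0454, 0.0127]
ee_rot: [-0.501, 0.506, 0.502, -0.49]
wrist_force: [0.3, -0.5, 0.1]
opening: 0.145
```

```bash
python3 - <<'E'
from h import *
o=manip.get_obs();print(o['t'],o['position'],o['wrist_force'],rv(90),off([.43,-.048,.005]))
cam('wrist','pics/w6.png')
E
```

```text
9.45 [ 0.43044547 -0.0454351   0.0127232 ] [ 0.26623987 -0.5242503   0.07514369] [ 1.  -0.9  0.4] [-3.  8.  1.]
```

View pics/w6.png

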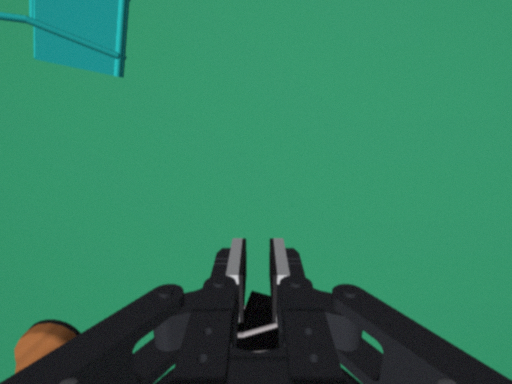

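Call:
play_rows(
  commands=[
    {"offset": [0,5,0],"twist": [0,0,0],"claw": 12},
    {"offset": [0,2,-5],"twist": [0,0,0],"claw": 12},
    {"offset": [0,0,-9],"twist": [0,0,0],"claw": 12},
    {"offset": [0,0,-9],"twist": [0,0,0],"claw": 12},
    {"offset": [0,0,-9],"twist": [0,0,0],"claw": 12},
    {"offset": [0,0,-9],"twist": [0,0,0],"claw": 12},
    {"offset": [0,0,-9],"twist": [0,0,0],"claw": 12},
    {"offset": [0,0,-9],"twist": [0,0,0],"claw": 12},
    {"offset": [0,0,-9],"twist": [0,0,0],"claw": 12},
    {"offset": [0,0,-9],"twist": [0,0,0],"claw": 12},
    {"offset": [0,0,0],"twist": [0,0,0],"claw": 12},
  ],
)

```text
t: 10.88
position: [0.5148, -0.0467, 0.0077]
ee_rot: [-0.5, 0.507, 0.503, -0.489]
wrist_force: [-0.0, -0.5, -0.6]
opening: 0.141
```

```bash
cat >> h.py <<'E'
def s(f):
    o=manip.get_obs();print(o['t'],o['position'],o['wrist_force'],rv(90))
    d=cam('scene')
    im=cv2.cvtColor(d['img'],cv2.COLOR_RGB2BGR)
    cv2.imwrite(f,cv2.resize(im[130:380,70:350],None,fx=2.4,fy=2.4,interpolation=cv2.INTER_CUBIC))
E
python3 -c "
from h import *
s('pics/s7.png');cam('top','pics/t7.png')"
```

```text
10.875 [ 0.51484485 -0.04670874  0.00773086] [-0.00249532 -0.50501365 -0.61962552] [ 1.2 -0.9  0.4]
```

View pics/s7.png

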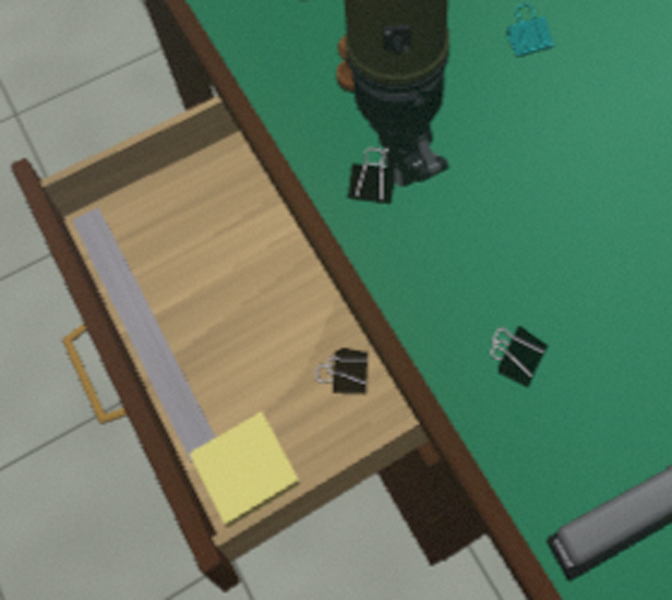

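View pics/t7.png

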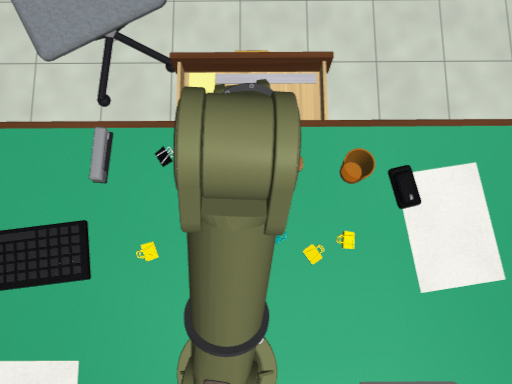

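Call:
play_rows(
  commands=[
    {"offset": [0,2,-6],"twist": [0,0,0],"claw": 12},
    {"offset": [0,1,-9],"twist": [0,0,0],"claw": 12},
    {"offset": [0,0,-9],"twist": [0,0,0],"claw": 12},
    {"offset": [0,0,-9],"twist": [0,0,0],"claw": 12},
    {"offset": [0,0,-8],"twist": [0,0,0],"claw": 12},
    {"offset": [0,0,-6],"twist": [0,0,0],"claw": 12},
    {"offset": [0,0,-6],"twist": [0,0,0],"claw": 12},
    {"offset": [0,0,-6],"twist": [0,0,0],"claw": 12},
    {"offset": [0,0,-6],"twist": [0,0,0],"claw": 12},
    {"offset": [0,0,-6],"twist": [0,0,0],"claw": 12},
    {"offset": [0,0,-6],"twist": [0,0,0],"claw": 12},
    {"offset": [0,0,-6],"twist": [0,0,0],"claw": 12},
    {"offset": [0,0,-6],"twist": [0,0,0],"claw": 12},
    {"offset": [0,0,-6],"twist": [0,0,0],"claw": 12},
    {"offset": [0,0,-6],"twist": [0,0,0],"claw": 12},
    {"offset": [0,0,-4],"twist": [0,0,0],"claw": 12},
    {"offset": [0,0,0],"twist": [0,0,0],"claw": 12},
    {"offset": [0,0,0],"twist": [0,0,0],"claw": 12},
  ],
)

```text
t: 13.22
position: [0.6253, -0.0485, 0.0062]
ee_rot: [-0.501, 0.507, 0.502, -0.49]
wrist_force: [0.4, 0.1, -0.1]
opening: 0.139
```

```bash
python3 -c "
from h import *
s('pics/s8.png');print(rv(45))"
```

```text
13.225 [ 0.62533323 -0.04850128  0.00615265] [ 0.42218833  0.0672166  -0.05398572] [ 1.  -0.9  0.4]
[ 0.8 44.1  0.8]
```

View pics/s8.png

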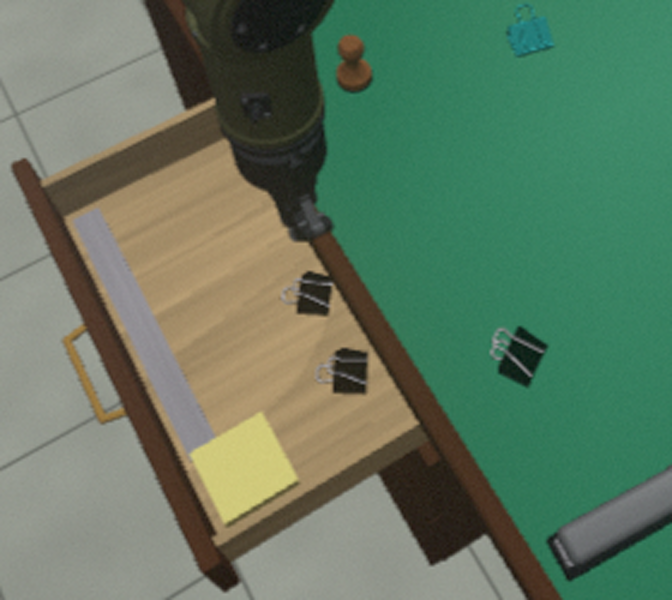

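Call:
play_rows(
  commands=[
    {"offset": [0,-30,0],"twist": [0,0,0],"claw": 12},
    {"offset": [0,-35,0],"twist": [0,0,0],"claw": 12},
    {"offset": [0,-30,14],"twist": [0,0,0],"claw": 12},
    {"offset": [30,0,16],"twist": [0,0,0],"claw": 12},
    {"offset": [30,0,16],"twist": [0,0,0],"claw": 12},
    {"offset": [30,0,16],"twist": [0,0,0],"claw": 12},
    {"offset": [30,0,16],"twist": [0,0,0],"claw": 12},
    {"offset": [30,0,16],"twist": [0,0,0],"claw": 12},
    {"offset": [30,0,16],"twist": [0,0,0],"claw": 12},
    {"offset": [30,0,16],"twist": [0,0,0],"claw": 12},
    {"offset": [25,0,10],"twist": [0,0,0],"claw": 12},
    {"offset": [0,0,0],"twist": [0,9,0],"claw": 12},
    {"offset": [0,0,0],"twist": [0,9,0],"claw": 12},
    {"offset": [0,0,0],"twist": [0,9,0],"claw": 12},
    {"offset": [0,0,0],"twist": [0,9,0],"claw": 12},
    {"offset": [0,0,0],"twist": [0,9,0],"claw": 12},
    {"offset": [0,0,0],"twist": [0,9,0],"claw": 12},
    {"offset": [0,0,0],"twist": [0,0,0],"claw": 12},
  ],
)

```text
t: 15.52
position: [0.4835, 0.1949, 0.1048]
ee_rot: [0.678, -0.677, -0.21, 0.197]
wrist_force: [-1.5, 0.2, 0.7]
opening: 0.139
```

```bash
python3 - <<'E'
from h import *
o=manip.get_obs();print(o['t'],o['position'],o['joints'],rv(35),off([.483,.218,.005]))
cam('wrist','pics/w9.png')
E
```

```text
15.525 [0.48346383 0.19485881 0.10476   ] [-0.52273404  0.48619495  0.13392869  1.96134798 -0.09813414  0.68070509
  0.25530524] [ 0.3 -1.5  1.1] [ 10. 100.  20.]
```

View pics/w9.png

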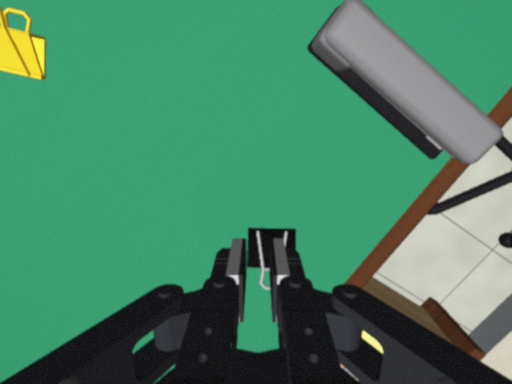

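```bash
python3 - <<'E'
from h import *
d=dict(np.load('cam_wrist.npz'))
for u,v,z in [(248,229,.008),(295,230,.008),(272,229,.008),(272,250,.014),(265,285,.01)]:
    p=w(d,u,v,z); print(p.round(3),off(p))
E
```

```text
[0.495 0.169 0.008] [ -7.  97. -27.]
[0.528 0.19  0.008] [ 33.  97. -29.]
[0.512 0.18  0.008] [ 13.  97. -28.]
[0.521 0.166 0.014] [ 13.  91. -44.]
[0.536 0.132 0.01 ] [  8.  95. -81.]
```

Call:
play_rows(
  commands=[
    {"offset": [7,10,5],"twist": [0,0,0],"claw": 12},
    {"offset": [5,25,4],"twist": [0,0,0],"claw": 12},
    {"offset": [0,25,0],"twist": [0,0,0],"claw": 12},
    {"offset": [0,22,0],"twist": [0,0,0],"claw": 12},
    {"offset": [0,0,0],"twist": [0,0,0],"claw": 12},
  ],
)

```text
t: 16.2
position: [0.4908, 0.2129, 0.0188]
ee_rot: [0.677, -0.674, -0.216, 0.202]
wrist_force: [-0.1, 0.1, 0.9]
opening: 0.142
```

```bash
python3 - <<'E'
from h import *
o=manip.get_obs();print(o['t'],o['position'],rv(35),off([.512,.18,.005]))
cam('wrist','pics/w10.png')
E
```

```text
16.2 [0.49083674 0.21285579 0.01882163] [ 0.1 -0.7  1.2] [ -1.  14. -39.]
```

View pics/w10.png

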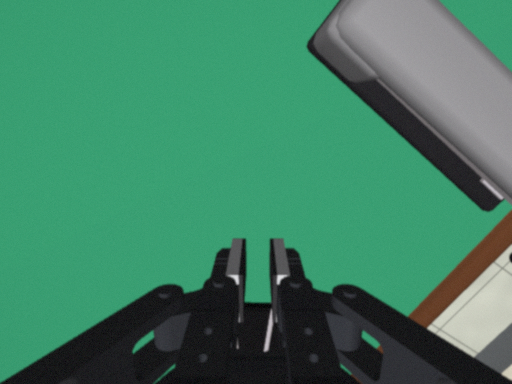

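Call:
play_rows(
  commands=[
    {"offset": [0,8,0],"twist": [0,0,0],"claw": 12},
    {"offset": [0,6,0],"twist": [0,0,0],"claw": 12},
    {"offset": [0,0,-5],"twist": [0,0,0],"claw": 12},
    {"offset": [0,0,-9],"twist": [0,0,0],"claw": 12},
    {"offset": [0,0,-9],"twist": [0,0,0],"claw": 12},
    {"offset": [0,0,-9],"twist": [0,0,0],"claw": 12},
    {"offset": [0,0,-9],"twist": [0,0,0],"claw": 12},
    {"offset": [0,0,-9],"twist": [0,0,0],"claw": 12},
    {"offset": [0,0,-9],"twist": [0,0,0],"claw": 12},
    {"offset": [0,0,-9],"twist": [0,0,0],"claw": 12},
    {"offset": [0,0,0],"twist": [0,0,0],"claw": 12},
  ],
)

```text
t: 17.62
position: [0.5352, 0.1525, 0.0076]
ee_rot: [0.677, -0.674, -0.218, 0.199]
wrist_force: [0.2, 1.0, -0.6]
opening: 0.138
```

```bash
python3 -c "
from h import *
s('pics/s11.png');print(rv(35));cam('top','pics/t11.png')"
```

```text
17.625 [0.53519015 0.15246009 0.00761968] [ 0.23936902  0.97420387 -0.6406643 ] [  1.  -55.7   1.3]
[ 0.2 -0.7  1.5]
```

View pics/s11.png

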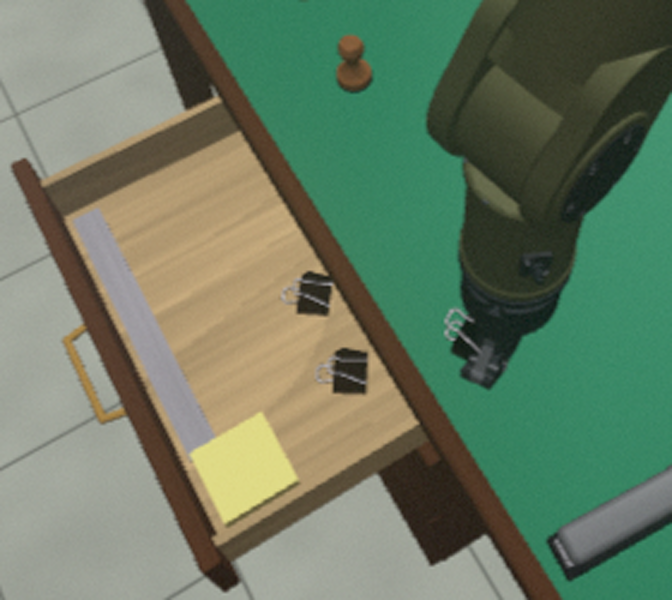

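```bash
python3 -c "
from h import *
d=cam('scene');im=cv2.cvtColor(d['img'],cv2.COLOR_RGB2BGR)
cv2.imwrite('pics/z12.png',cv2.resize(im[240:310,230:320],None,fx=7,fy=7,interpolation=cv2.INTER_CUBIC))
for u,v in [(260,275),(257,262)]: print(w(d,u,v,.01))"
```

```text
[0.5620695  0.12947968 0.01      ]
[0.55216272 0.10186712 0.01      ]
```

View pics/z12.png

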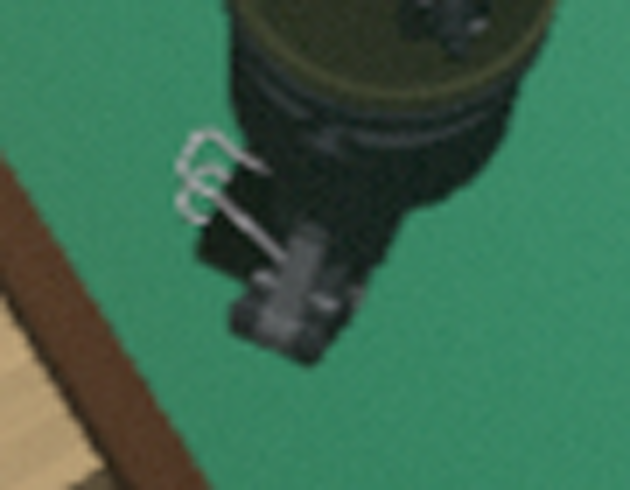

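Call:
play_rows(
  commands=[
    {"offset": [0,0,4],"twist": [0,0,0],"claw": 12},
    {"offset": [0,3,0],"twist": [0,0,0],"claw": 12},
    {"offset": [0,1,0],"twist": [0,0,0],"claw": 12},
    {"offset": [0,0,-6],"twist": [0,0,0],"claw": 12},
    {"offset": [0,0,-9],"twist": [0,0,0],"claw": 12},
    {"offset": [0,0,-9],"twist": [0,0,0],"claw": 12},
    {"offset": [0,0,-9],"twist": [0,0,0],"claw": 12},
    {"offset": [0,0,-9],"twist": [0,0,0],"claw": 12},
    {"offset": [0,0,-9],"twist": [0,0,0],"claw": 12},
    {"offset": [0,0,-7],"twist": [0,0,0],"claw": 12},
    {"offset": [0,0,0],"twist": [0,0,0],"claw": 12},
  ],
)

```text
t: 19.15
position: [0.5673, 0.1058, 0.0034]
ee_rot: [0.677, -0.674, -0.218, 0.2]
wrist_force: [-0.7, -0.1, -0.2]
opening: 0.14
```

```bash
python3 -c "
from h import *
s('pics/s13.png');print(rv(35))"
```

```text
19.15 [0.56727225 0.10578727 0.00341365] [-0.72074432 -0.13933004 -0.23469452] [  0.9 -55.6   1.3]
[ 0.2 -0.6  1.5]
```

View pics/s13.png

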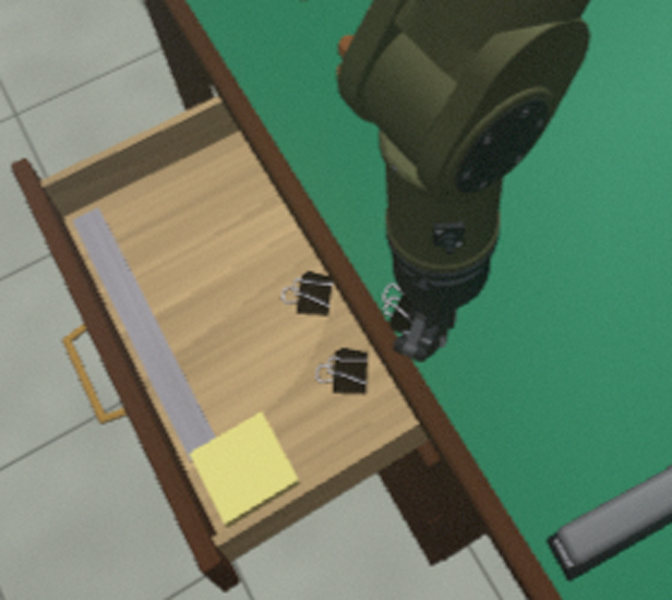

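Call:
play_rows(
  commands=[
    {"offset": [0,0,-5],"twist": [0,0,0],"claw": 12},
    {"offset": [0,0,-7],"twist": [0,0,0],"claw": 12},
    {"offset": [0,0,-7],"twist": [0,0,0],"claw": 12},
    {"offset": [0,0,-6],"twist": [0,0,0],"claw": 12},
    {"offset": [0,0,-6],"twist": [0,0,0],"claw": 12},
    {"offset": [0,0,-6],"twist": [0,0,0],"claw": 12},
    {"offset": [0,0,-6],"twist": [0,0,0],"claw": 12},
    {"offset": [0,0,-6],"twist": [0,0,0],"claw": 12},
    {"offset": [0,0,0],"twist": [0,0,0],"claw": 12},
  ],
)

```text
t: 20.32
position: [0.5964, 0.0634, 0.0035]
ee_rot: [0.677, -0.674, -0.219, 0.2]
wrist_force: [0.0, 0.9, -0.3]
opening: 0.141
```

```bash
python3 -c "
from h import *
s('pics/s14.png');print(rv(35))"
```

```text
20.325 [0.59642716 0.06344993 0.00349226] [ 0.03133027  0.91294779 -0.26825737] [  0.9 -55.5   1.3]
[ 0.2 -0.5  1.5]
```

View pics/s14.png

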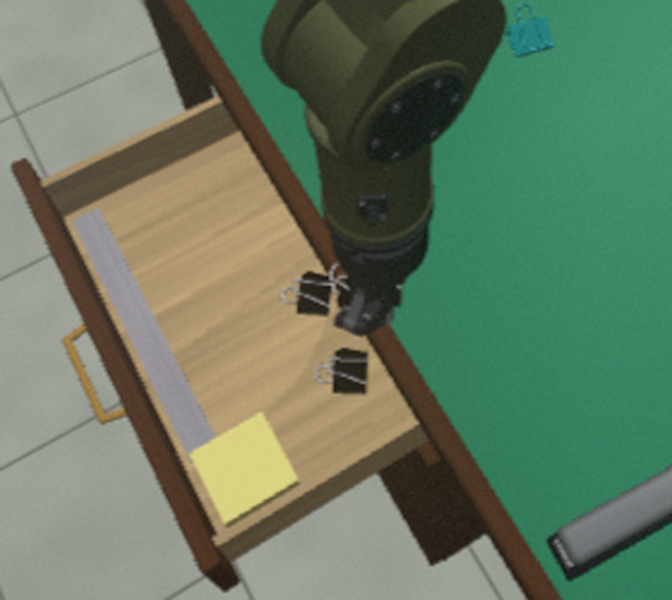

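Call:
play_rows(
  commands=[
    {"offset": [0,0,-5],"twist": [0,0,0],"claw": 12},
    {"offset": [0,0,-6],"twist": [0,0,0],"claw": 12},
    {"offset": [0,0,-6],"twist": [0,0,0],"claw": 12},
    {"offset": [0,0,-6],"twist": [0,0,0],"claw": 12},
    {"offset": [0,0,-6],"twist": [0,0,0],"claw": 12},
    {"offset": [0,0,-6],"twist": [0,0,0],"claw": 12},
    {"offset": [0,0,0],"twist": [0,0,0],"claw": 12},
    {"offset": [0,0,0],"twist": [0,0,0],"claw": 12},
  ],
)

```text
t: 21.38
position: [0.6173, 0.0331, 0.0035]
ee_rot: [0.677, -0.673, -0.219, 0.201]
wrist_force: [-0.2, 0.2, -0.2]
opening: 0.142
```

```bash
python3 -c "
from h import *
s('pics/s15.png');print(rv(35))"
```

```text
21.375 [0.61728058 0.03310369 0.0034632 ] [-0.15911927  0.18540366 -0.24196824] [  0.9 -55.5   1.3]
[ 0.2 -0.5  1.5]
```

View pics/s15.png

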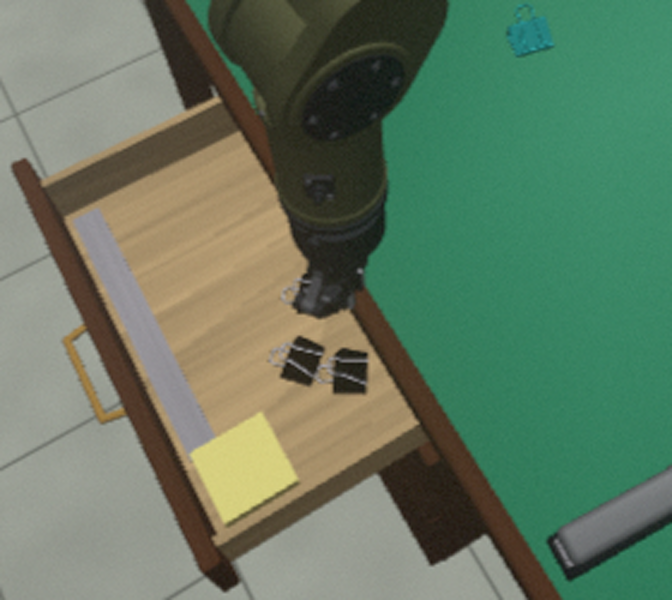

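All three clips appear to be in the drawer. I'll retreat upward and check.

Call:
play_rows(
  commands=[
    {"offset": [0,-30,0],"twist": [0,0,0],"claw": 12},
    {"offset": [0,-35,0],"twist": [0,0,0],"claw": 12},
    {"offset": [0,-35,0],"twist": [0,0,0],"claw": 12},
    {"offset": [0,-35,20],"twist": [0,0,0],"claw": 12},
    {"offset": [0,-30,30],"twist": [0,0,0],"claw": 12},
    {"offset": [0,0,40],"twist": [0,0,0],"claw": 12},
    {"offset": [0,0,40],"twist": [0,0,0],"claw": 12},
    {"offset": [0,0,40],"twist": [0,0,0],"claw": 12},
    {"offset": [0,0,40],"twist": [0,0,0],"claw": 12},
    {"offset": [0,0,30],"twist": [0,0,0],"claw": 12},
    {"offset": [0,0,0],"twist": [0,0,0],"claw": 12},
    {"offset": [0,0,0],"twist": [0,0,0],"claw": 12},
    {"offset": [0,0,0],"twist": [0,0,0],"claw": 12},
  ],
)

```text
t: 23.05
position: [0.4716, 0.2361, 0.174]
ee_rot: [0.677, -0.673, -0.22, 0.201]
wrist_force: [-0.7, 0.2, -0.9]
opening: 0.14
```

```bash
python3 -c "
from h import *
s('pics/s16.png');cam('top','pics/t16.png');cam('scene','pics/sf.png')"
```

```text
23.05 [0.4716377  0.23606241 0.17398198] [-0.73670363  0.18585348 -0.88218545] [  0.8 -55.3   1.4]
```

View pics/sf.png

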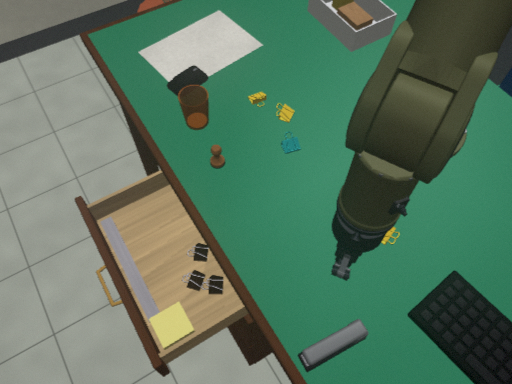

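View pics/t16.png

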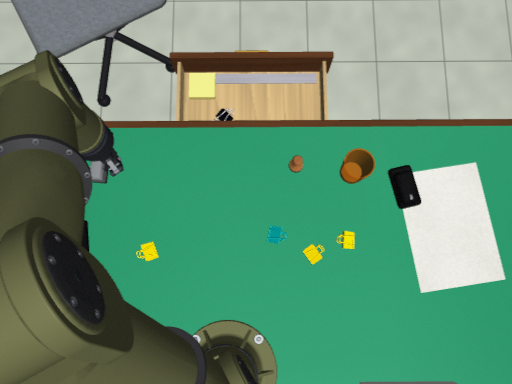

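The scene view shows three black clips in the drawer at about (201,252), (195,280) and (216,285). The stamp (217,157), tumbler (195,107), stapler (333,345) and mouse (187,80) have not moved.

```bash
python3 -c "
from h import *
print(manip.sign_off())"
```

```text
the job is handed in; nothing more can be done
None
```

All three black binder clips are in the open drawer, and I handed the job in at about 23 s of the 64 s allowed. I pushed each one along the desk and over the front edge at under about 0.1 m/s with nearly closed fingertips. Two went straight; the left one went diagonally because it started beyond the drawer's side.

- **Clips:** the last scene picture, taken with the arm lifted clear, shows all three clips lying on the drawer floor. In the last top view the desk edge hides two of them, so that view confirms only one.
- **Other objects:** the stamp, tumbler, stapler and mouse stand where they were in the scene picture. In the last top view the arm hides the stapler. I compared positions by eye and did not measure them again.
- **Forces:** the wrist readings I took stayed around 1 to 2 N. Nothing reached the floor in either picture.

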